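Roll a drone boom until its wire slot is on top and lay it in the wiring cradle

ROBOT

A 6-joint arm with a two-finger parallel gripper is mounted at the origin on the work surface. World frame = base frame: x ahead of the robot, y to its left, z up, the work surface at z = 0. Lengths are in mm, angles in rad, forces in N, time in s.
With the tool pointing down it reaches from about 325 to 900 mm from the base axis. Payload 6.1 kg.
Tool frame: the origin (TCP) lies at the very end of the fingers, on their centre line; the grasp point (between the pads) lies 19 mm behind it (env.grip_depth is the distance from the TCP to the grasp point, in mm); z points along the fingers, y is the direction in which the jaws open and shut (so a half turn about z gives the same grasp; the last joint's range is limited). The gripper opens to 85 mm and grips with 20 to 120 N. Pads are 22 mm wide; open, the fingers measure 114 mm over their backs; the gripper's body (76 mm by 85 mm) begins 54 mm behind the grasp point. The pads swing forward as they close: fully open they stand 13 mm farther back than shut.
Start: joints at [1.146, 0.22, 1.526, -0, 1.395, -0.126], TCP at [183.982, 597.299, 231.3] pointing down, gripper open.
Joint ranges: [-2.98, 2.98], [-0.91, 2.08], [0.09, 2.57], [-1.24, 4.39], [0.2, 2.65], [-2.68, 2.68]. Speed limits (rad/s): [2.57, 2.57, 3.01, 3.14, 3.14, 3.14].

INTERFACE

Orientations are given as a rotation vector (axis times angle).
In Python, from cell import env, capture gives the robot as it stands. The module is installed in compiled form; this text tells all that it offers.
- The arm moves only by the tool play_rows, never from a script. Its argument "increments" is a list that holds one entry, the list of rows, each a list of 7 numbers: the turn, a rotation vector about the world's x, y, z normalised to -1 to 1, where 1 is 90 degrees, then the shift along the world's x, y, z normalised to -1 to 1, where 1 is 100 mm, then the closure, from 0 (fully open) to 1 (shut). A call has 1 to 5 rows; each row is the pose to reach, as a shift and turn from the pose commanded when the call began; what a row does not reach only later rows make up. A row lasts 1/8 s, in which the tool goes at most 62.5 mm and 10.7 degrees, less where a joint would pass 70% of its speed; a pose out of reach is approached as far as the arm can. A call with a number of a shift or a turn outside -1 to 1 is refused whole. A call with a gripper value outside its range is refused whole. The fingers move at their own pace and stop on an object; "force" is the grip in N (left out, the last holds). Time passes only in rows, so rows that repeat a pose let the fingers close. It gives the time, the measured TCP pose, the force and the opening at its end, in the units of the state.
- env.state(): the state, without advancing time (a new reading comes with each control period).
- capture(name): name is "scene" or "top" or "wrist"; returns a dict with "image" (420x560x3 uint8, blue, green, red), "mtx" (3x3 intrinsics, pixels), "T" (4x4, takes a point from camera to world coordinates). Camera axes: x right, y down, z forward; pixel columns grow to the right and rows downward; lengths in mm; the calibration is good to about 2 mm. A picture is of the moment at which its call begins. There is no depth.
- env.finish_job(): hands the job in, once; it reports no verdict.
The state is a dict: "clock": time; "q": joint angles; "joint_velocities": joint speeds; "effort": joint torques, N m; "position": TCP position; "tcp_rot": TCP orientation; "wrist_force": force on the tool from outside, world axes, zero at the start; "ft_torque": the same for the moment, N m; "opening": finger opening in mm.
Only numpy, scipy, OpenCV 4.12 (cv2) and the standard library are available. Lean on these libraries where they do the work, as an engineer would, in place of code of your own. Each camera call takes 0.05 s, during which the arm holds its last target.

TASK

Take the boom with the orange motor-end plug out of the kit foam, put it down on the bench mat and roll it there until its yellow wire-exit slot faces straight up. Then pick it up again and lay it, slot still on top, in both V-blocks of the wiring cradle with the orange end butted against the end stop. Handle it gently, as carbon tube cracks, and leave the spare boom, battery, solder reel and pliers where they are.

Things in the scene. Friction and masses are not known exactly. Their poses are not given: they have to be found in the camera images.
- boom: The boom to wire: black carbon tube, 30 mm diameter, 200 mm long, 90 to 140 g. Origin mid-length on its axis; +x along the axis to the orange plug (motor end; the other plug is bare aluminium), +z through the middle of the flush yellow slot (52 x 13 mm, x = 19 to 71 mm). Starts in a foam channel, orange end away from the robot, slot turned at random, at least 50 degrees from up.
- boom_motor_end (a point): Centre of the boom's orange end face, 100 mm along +x from its origin; same axes as the boom.
- boom_root_end (a point): Centre of the boom's bare aluminium end face, 100 mm along -x from its origin; same axes as the boom.
- spare: The spare boom, the same tube with a pale grey plug instead of the orange one, in the foam's other channel, 84 mm beside it. Same axes and origin as the boom. To be left there.
- foam_trough (a point): Fixed kit foam, grey over teal, 240 x 170 x 45 mm, on the mat. Two channels 34 mm wide, floor 22 mm up (8 mm of tube stands proud), crossed by a finger trough 60 mm long with its floor 12 mm up. This point: middle of the trough's floor; x along the channels (foam's middle is at x = +65 mm), y across them (channels at y = +42 and -42 mm), z up.
- cradle: Fixed wiring cradle: plate 205 x 80 x 10 mm, two blue 90-degree V-blocks (20 thick, 56 wide, 42 mm high) at x = -55 and +55 mm, steel stop plate (44 wide, 58 mm high) with its face at x = -100 mm. Origin on the underside, on the mat, midway between the blocks; x along the seat, away from the stop; z up. A seated boom's axis is 42 mm above the origin.
- mat: Fixed grey-blue bench mat, 460 mm (x) by 1040 mm (y), 3 mm thick, on the table at z = 0: its top is at z = 3 mm. Origin at the centre of its underside. All the other things lie on it. A boom rolls on it without slipping and stops when let go.
- lipo: Battery pack, silver and blue, 75 x 35 x 28 mm, a yellow connector 16 mm out of its +x end. Origin at the centre of its underside, x along it, z up. Loose; leave it.
- reel: Solder reel standing on one flange, black flanges 60 mm across, 46 mm high. Origin at the centre of its underside. Loose; leave it.
- pliers: Blue and black long-nose pliers lying flat, from x = -87 to +74 mm, 54 mm wide at the handles (-x end), 11 mm high. Origin on the mat, near the middle, x to the nose. Loose; leave it.
Things that resemble listed ones, but are neither listed nor needed, are in the scene too. What is shaped like the boom but turquoise is not meant.

How it is judged (in metres and radians):
On the way:
1. the boom lies on the bench mat, let go and at rest, with its slot facing up (within 0.3 rad) (height (world z) of each of boom_motor_end, boom_root_end below 0.024 m and angle between boom's own z axis and vertical below 0.3 rad and linear speed of boom below 0.02 m/s and angular speed of boom below 0.3 rad/s and contact force between boom and the fingers below 0.1 N), for 0.3 s.
At the end, for the whole second after the job is handed in: the boom lies in both V-blocks (each end's centre within 4 mm of the seat line sideways and in height), its orange end within 5 mm of the stop plate, its slot within 0.3 rad of straight up, let go and at rest; spare boom, battery, reel and pliers within 15 mm of where they started (y of boom_motor_end in the frame of cradle between -0.004 and 0.004 m and z of boom_motor_end in the frame of cradle between 0.038 and 0.046 m and y of boom_root_end in the frame of cradle between -0.004 and 0.004 m and z of boom_root_end in the frame of cradle between 0.038 and 0.046 m and x of boom_motor_end in the frame of cradle below -0.095 m and angle between boom's own z axis and vertical below 0.3 rad and linear speed of boom below 0.02 m/s and angular speed of boom below 0.3 rad/s and contact force between boom and the fingers below 0.1 N and distance of each of spare, lipo, reel, pliers from where it was at the start of the episode below 0.015 m); the robot touches nothing.
It fails at once if the spare boom, battery, reel or pliers is moved by more than 15 mm (distance of any of spare, lipo, reel, pliers from where it was at the start of the episode above 0.015 m).
It fails at once if the boom is dropped or flung: it moves faster than 0.5 m/s with no finger on it (linear speed of boom above 0.5 m/s and contact force between boom and the fingers below 0.1 N).
It fails at once if the boom is pressed against the mat or the cradle with over 80 N (contact force between boom and mat above 80 N or contact force between boom and cradle above 80 N).
It also fails if it takes over 72 s, if anything falls off the work surface, if the arm or the gripper's body presses on something with over 40 N, if the wrist force passes 120 N, or if a joint passes its speed limit or range.

## Working session

There is one attempt and no reset: what is moved stays moved. The work goes in short steps, Python scripts to look and compute and a tool call to move; the robot and the scene stay as the last step left them, time stands still between calls to the robot, and variables do not carry over. Pictures are saved under pics/ and viewed, and the job is handed in when it is done.

Besides the shell and the picture viewer there is one more tool, called after "Emit:" by a JSON object that holds its "method" and its "body". play_rows: Moves the arm, as the interface text tells. Scaled input: -1 to 1 covers 100 mm each way for a shift and 90 degrees each way for a turn. Its arguments: {"type":"object","properties":{"increments":{"type":"array","items":{"type":"array","items":{"type":"array","items":{"type":"number"}}}},"force":{"type":"number"}},"required":["increments"]}

```bash
mkdir -p pics; python3 - <<'E'
from cell import env,capture
import cv2,pickle
for n in ["scene","top"]:
    c=capture(n); cv2.imwrite(f"pics/{n}0.png",c["image"]); pickle.dump(c,open(f"{n}0.pkl","wb")); print(n,c["mtx"].round(1).tolist(),c["T"].round(3).tolist())
print(env.state())
E
```

```text
scene [[408.3, 0.0, 279.9], [0.0, 408.3, 203.6], [0.0, 0.0, 1.0]] [[0.252, 0.531, -0.809, 1414.623], [0.968, -0.122, 0.221, -271.614], [0.019, -0.839, -0.544, 685.378], [0.0, 0.0, 0.0, 1.0]]
top [[459.3, 0.0, 279.1], [0.0, 459.3, 207.8], [0.0, 0.0, 1.0]] [[0.001, -0.996, 0.088, 393.846], [-1.0, -0.001, 0.001, -9.421], [-0.001, -0.088, -0.996, 1187.986], [0.0, 0.0, 0.0, 1.0]]
{'clock': 0.1, 'q': array([ 1.14591271e+00,  2.21160815e-01,  1.52747391e+00,  2.00818800e-05,
        1.39470364e+00, -1.26065659e-01]), 'joint_velocities': array([ 6.67649980e-04, -3.71826210e-03, -2.40271918e-03, -4.51095967e-05,
        1.59739877e-03, -1.05703379e-04]), 'effort': array([ 1.19973378e-03, -4.98242891e+01, -3.90552092e+01, -2.98831328e-04,
        5.56449100e-03, -1.36912161e-05]), 'position': array([183.74912504, 596.81995562, 230.31230413]), 'tcp_rot': array([-4.67569572e-01, -3.10610261e+00,  2.62990344e-03]), 'wrist_force': array([-0.40526481,  0.35917022,  0.56867301]), 'ft_torque': array([0.0242818 , 0.07415178, 0.02216149]), 'opening': 85.55210084298868}
```

View pics/scene0.png

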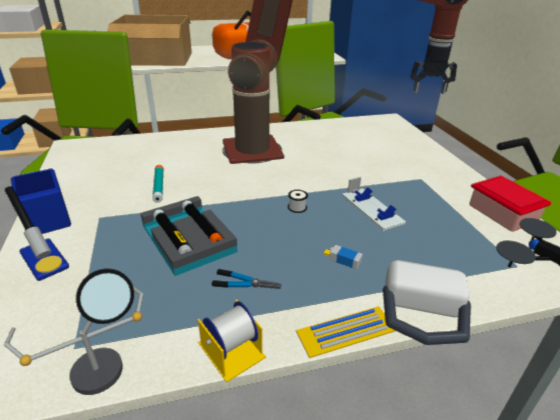

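View pics/top0.png

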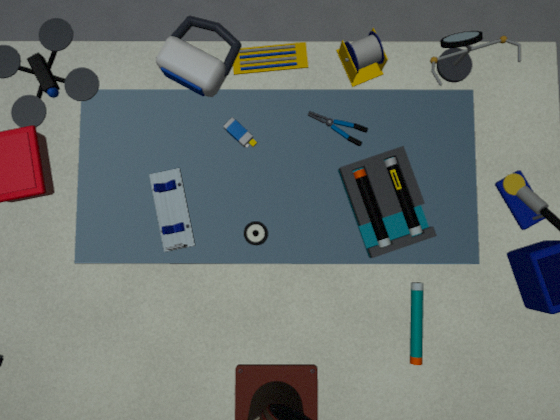

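```bash
python3 - <<'E'
import cv2
a=cv2.imread("pics/top0.png")
cv2.imwrite("pics/t_foam.png",cv2.resize(a[140:265,330:445],None,fx=4.6,fy=4.6,interpolation=cv2.INTER_CUBIC))
cv2.imwrite("pics/t_crad.png",cv2.resize(a[160:260,140:280],None,fx=5.5,fy=5.5,interpolation=cv2.INTER_CUBIC))
E
```

```text
(no output)
```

View pics/t_foam.png

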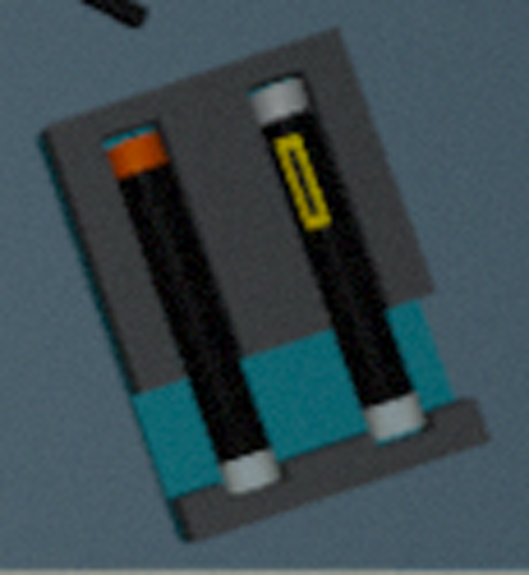

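View pics/t_crad.png

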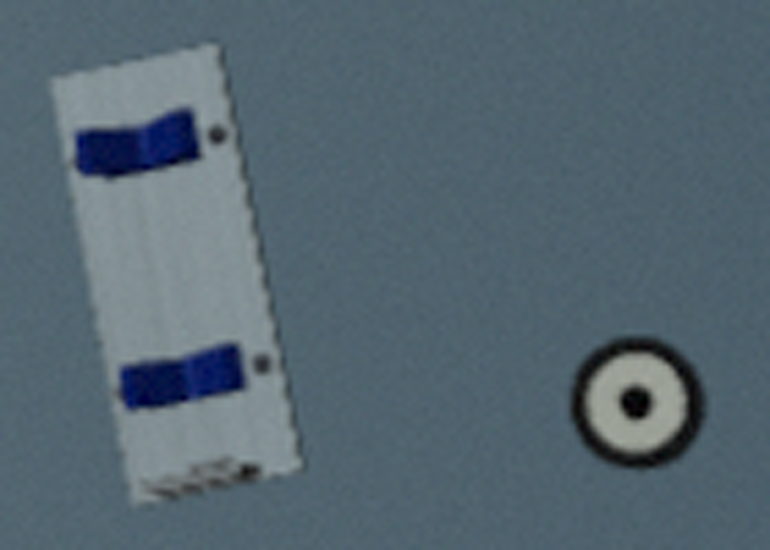

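```bash
cat > h.py <<'E'
import numpy as np,pickle,cv2
def ray(c,uv,z):
    d=c["T"][:3,:3]@np.linalg.inv(c["mtx"])@np.array([uv[0],uv[1],1.]); o=c["T"][:3,3]
    return o+d*(z-o[2])/d[2]
def proj(c,p):
    q=np.linalg.inv(c["T"])@np.append(p,1); r=c["mtx"]@q[:3]; return r[:2]/r[2]
E
python3 - <<'E'
from h import *
c=pickle.load(open("top0.pkl","rb"))
f=lambda l,z:[ray(c,(330+(u+.5)/4.6-.5,140+(v+.5)/4.6-.5),z) for u,v in l]
g=lambda l,z:[ray(c,(140+(u+.5)/5.5-.5,160+(v+.5)/5.5-.5),z) for u,v in l]
b=f([(133,135),(252,488)],45); print("boom",np.round(b,1),np.linalg.norm(b[0]-b[1]))
s=f([(276,82),(398,434)],45); print("spare",np.round(s,1),np.linalg.norm(s[0]-s[1]))
k=f([(45,132),(338,29),(487,437),(187,541)],48); print("foam",np.round(k,1),np.mean(k,0),[np.linalg.norm(k[i]-k[i-1]) for i in range(4)])
t=f([(135,390),(425,300)],48);print("troughedge",np.round(t,1))
p=g([(52,78),(217,44),(302,466),(133,503)],13); print("plate",np.round(p,1),np.mean(p,0),[np.linalg.norm(p[i]-p[i-1]) for i in range(4)])
e=(p[0]+p[1]-p[2]-p[3]); print("yaw",np.degrees(np.arctan2(e[1],e[0])))
e=(b[0]-b[1]); print("yaw boom",np.degrees(np.arctan2(e[1],e[0])))
e=(k[0]+k[1]-k[2]-k[3]); print("yaw foam",np.degrees(np.arctan2(e[1],e[0])))
print("Vs", np.round(g([(136,124),(145,173),(180,355),(188,403)],27),1))
print("stoptop",np.round(g([(140,487),(258,465)],61),1))
print("reel",ray(c,(255,233),46), "mat",[ray(c,q,3).round() for q in [(80,90),(473,90),(478,263),(75,263)]])
print("lipo",ray(c,(240,132),30),"pliers",[ray(c,q,8).round() for q in [(309,114),(367,128),(360,144)]])
E
```

```text
boom [[ 592.7 -207.9   45. ]
 [ 400.3 -269.3   45. ]] 201.9426732962718
spare [[ 622.2 -286.6   45. ]
 [ 429.5 -348.7   45. ]] 202.41403173241
foam [[ 593.7 -159.4   48. ]
 [ 651.  -320.5   48. ]
 [ 427.9 -395.7   48. ]
 [ 371.9 -233.3   48. ]] [ 511.14310276 -277.20499274   48.        ] [np.float64(233.82323072532833), np.float64(170.9861421135376), np.float64(235.52852676434009), np.float64(171.8174182029763)]
troughedge [[ 452.9 -206.5   48. ]
 [ 501.9 -364.3   48. ]]
plate [[585.  328.3  13. ]
 [601.2 251.   13. ]
 [403.3 207.5  13. ]
 [386.1 285.5  13. ]] [493.9140364  268.07134081  13.        ] [np.float64(203.38962303167472), np.float64(78.94275264455648), np.float64(202.63913180218114), np.float64(79.86272093664184)]
yaw 12.261382987632183
yaw boom 17.727232153194294
yaw foam 18.535577815845812
Vs [[561.2 284.7  27. ]
 [538.3 280.   27. ]
 [454.  262.   27. ]
 [432.  257.8  27. ]]
stoptop [[393.5 270.5  61. ]
 [403.3 218.2  61. ]]
reel [431.29086954  51.61466771  46.        ] mat [array([811., 520.,   3.]), array([ 812., -521.,    3.]), array([ 357., -518.,    3.]), array([355., 515.,   3.])]
lipo [690.89894959  92.55374213  30.        ] pliers [array([745., -86.,   8.]), array([ 708., -238.,    8.]), array([ 665., -219.,    8.])]
```

Emit:
{"method": "play_rows", "body": {"increments": [[[0,0,-0.09,0.25,-0.5,0,0.3],[0,0,-0.18,0.5,-1,0,0.3]]], "force": 40}}

```text
clock: 0.35
position: [234.0, 496.0, 230.3]
tcp_rot: [-0.905, -3.008, 0.002]
wrist_force: [0.7, 0.4, 0.5]
opening: 59.8
```

Emit:
{"method": "play_rows", "body": {"increments": [[[0,0,-0.09,0.25,-0.5,0,0.3],[0,0,-0.18,0.5,-1,0,0.3]]]}}

```text
clock: 0.6
position: [284.3, 395.6, 230.9]
tcp_rot: [1.322, 2.85, -0.001]
wrist_force: [0.4, 0.1, 0.0]
opening: 59.9
```

Emit:
{"method": "play_rows", "body": {"increments": [[[0,0,-0.09,0.25,-0.5,0,0.3],[0,0,-0.18,0.5,-1,0,0.3]]]}}

```text
clock: 0.85
position: [334.3, 295.6, 231.0]
tcp_rot: [1.71, 2.635, -0.0]
wrist_force: [0.1, 0.6, 0.4]
opening: 59.9
```

Emit:
{"method": "play_rows", "body": {"increments": [[[0,0,-0.09,0.25,-0.5,0,0.3],[0,0,-0.18,0.5,-1,0,0.3]]]}}

```text
clock: 1.1
position: [384.3, 195.6, 231.2]
tcp_rot: [2.065, 2.368, 0.0]
wrist_force: [1.4, 0.6, -0.5]
opening: 59.6
```

Emit:
{"method": "play_rows", "body": {"increments": [[[0,0,-0.09,0.15,-0.5,0,0.3],[0,0,-0.18,0.3,-1,0,0.3]]]}}

```text
clock: 1.35
position: [414.1, 95.6, 231.1]
tcp_rot: [-2.378, -2.053, 0.0]
wrist_force: [0.2, 0.2, -0.7]
opening: 59.4
```

Emit:
{"method": "play_rows", "body": {"increments": [[[0,0,-0.09,0.15,-0.5,0,0.3],[0,0,-0.18,0.3,-1,0,0.3]]]}}

```text
clock: 1.6
position: [444.0, -4.4, 231.1]
tcp_rot: [-2.644, -1.697, -0.0]
wrist_force: [0.9, 0.3, -0.8]
opening: 60.1
```

Emit:
{"method": "play_rows", "body": {"increments": [[[0,0,-0.09,0,-0.5,0,0.3],[0,0,-0.18,0,-1,0,0.3]]]}}

```text
clock: 1.85
position: [443.6, -104.3, 230.9]
tcp_rot: [-2.856, -1.308, 0.0]
wrist_force: [0.4, 0.1, 1.1]
opening: 59.1
```

Emit:
{"method": "play_rows", "body": {"increments": [[[0,0,-0.09,0,-0.5,0,0.3],[0,0,-0.18,0,-1,0,0.3]]]}}

```text
clock: 2.1
position: [443.6, -204.2, 231.0]
tcp_rot: [-3.012, -0.892, 0.0]
wrist_force: [0.3, 0.7, 0.2]
opening: 59.8
```

Emit:
{"method": "play_rows", "body": {"increments": [[[0,0,-0.09,0,-0.25,0,0.3],[0,0,-0.167,0.015,-0.51,0,0.3],[0,0,-0.167,0.015,-0.51,0,0.3]]]}}

```text
clock: 2.48
position: [445.0, -254.9, 230.7]
tcp_rot: [-3.102, -0.495, 0.001]
wrist_force: [-0.4, -0.2, -0.4]
opening: 60.0
```

```bash
python3 - <<'E'
from cell import env,capture
import cv2,pickle
for n in ["wrist","scene"]:
    c=capture(n); cv2.imwrite(f"pics/{n}1.png",c["image"]); pickle.dump(c,open(f"{n}1.pkl","wb"))
    if n=="wrist": print(n,c["mtx"].round(1).tolist(),c["T"].round(3).tolist())
s=cv2.imread("pics/scene1.png"); cv2.imwrite("pics/s1c.png",cv2.resize(s[180:280,130:260],None,fx=5,fy=5,interpolation=cv2.INTER_CUBIC))
E
```

```text
wrist [[322.0, 0.0, 281.3], [0.0, 322.0, 207.1], [0.0, 0.0, 1.0]] [[0.31, -0.914, -0.26, 511.165], [-0.951, -0.299, -0.085, -233.151], [-0.0, 0.274, -0.962, 373.767], [0.0, 0.0, 0.0, 1.0]]
```

View pics/wrist1.png

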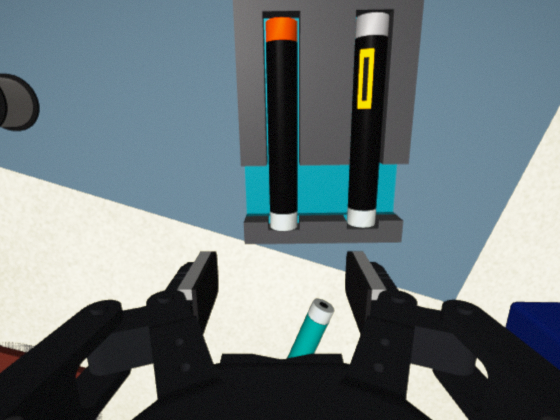

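View pics/s1c.png

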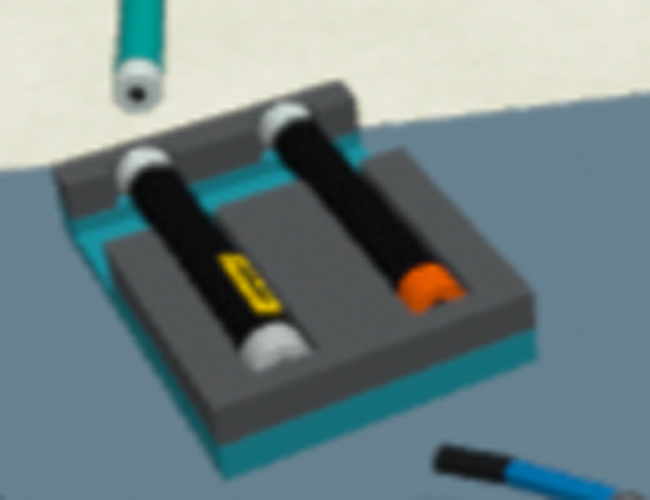

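```bash
python3 - <<'E'
from h import *
c=pickle.load(open("wrist1.pkl","rb"))
o=ray(c,(281.5,17),45);r=ray(c,(284,229),42);print(o,r,np.linalg.norm(o-r),np.degrees(np.arctan2(*(o-r)[[1,0]])),(o+r)/2)
o=ray(c,(373.5,12),45);r=ray(c,(361.5,225),42);print(o,r)
print(ray(c,(241,165),48),ray(c,(410,164),48))
t=np.array([445,-255,21]);print(proj(c,t),proj(c,[445,-255,40]))
E
```

```text
[ 593.11555906 -206.45068119   45.        ] [ 398.74920464 -272.79870119   42.        ] 205.4004369276643 18.84762009418587 [ 495.93238185 -239.62469119   43.5       ]
[ 622.78420618 -284.39147192   45.        ] [ 429.31615017 -351.53722414   42.        ]
[ 452.61203579 -209.12344102   48.        ] [ 506.72734723 -371.61816977   48.        ]
[281.64898798 180.66576948] [281.66021458 184.16298555]
```

Emit:
{"method": "play_rows", "body": {"increments": [[[0,0,0.006,0,-0.012,-0.5,0.3],[0,0,0.006,0,-0.012,-1,0.3]]]}}

```text
clock: 2.82
position: [446.1, -254.1, 130.9]
tcp_rot: [3.097, 0.517, 0.003]
wrist_force: [0.1, -0.6, -0.1]
opening: 59.6
```

Emit:
{"method": "play_rows", "body": {"increments": [[[0,0,0,0,0,-0.4,0.3],[0,0,0,0,0,-0.75,0.3],[0,0,0,0,0,-0.9,0.3]]]}}

```text
clock: 3.2
position: [444.3, -252.7, 39.2]
tcp_rot: [-3.096, -0.516, 0.004]
wrist_force: [-0.3, 0.1, -0.7]
opening: 59.4
```

Emit:
{"method": "play_rows", "body": {"increments": [[[0,0,0,0,0,-0.1,0.3],[0,0,0,0,0,-0.18,0.3],[0,0,0,0,0,-0.18,0.3]]]}}

```text
clock: 3.58
position: [445.8, -255.0, 23.6]
tcp_rot: [3.099, 0.513, 0.001]
wrist_force: [-0.4, -0.0, 0.0]
opening: 59.6
```

Emit:
{"method": "play_rows", "body": {"increments": [[[0,0,0,0,0,-0.01,0.5],[0,0,0,0,0,-0.01,0.8],[0,0,0,0,0,-0.01,1],[0,0,0,0,0,-0.01,1]]], "force": 40}}

```text
clock: 4.08
position: [445.9, -255.3, 23.0]
tcp_rot: [3.099, 0.513, 0.001]
wrist_force: [0.0, -0.1, 6.4]
opening: 29.0
```

Emit:
{"method": "play_rows", "body": {"increments": [[[0,0,0,0,0,0.1,1],[0,0,0,0,0,0.3,1],[0,0,0,0,0,0.6,1],[0,0,0,0,0,0.9,1],[0,0,0,0,0,0.9,1]]]}}

```text
clock: 4.7
position: [447.1, -256.1, 115.1]
tcp_rot: [3.096, 0.512, 0.006]
wrist_force: [0.4, 0.3, -2.0]
opening: 28.6
```

```bash
cat > snap.py <<'E'
import sys
from cell import env,capture
import cv2,pickle
k=sys.argv[1]
for n in sys.argv[2:]:
    c=capture(n); cv2.imwrite(f"pics/{n}{k}.png",c["image"]); pickle.dump(c,open(f"{n}{k}.pkl","wb"))
E
python3 snap.py 2 wrist scene; python3 - <<'E'
import cv2,numpy as np
cv2.imwrite("pics/c2.png",np.hstack([cv2.imread("pics/wrist2.png")[:,160:420],cv2.resize(cv2.imread("pics/scene2.png")[130:270,110:270],(480,420))]))
E
```

```text
(no output)
```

View pics/c2.png

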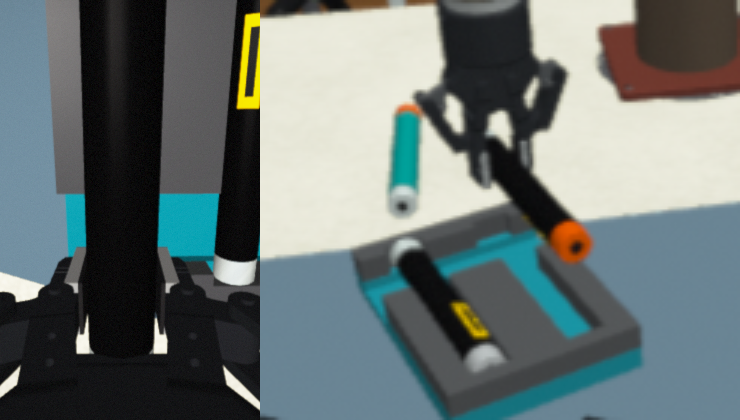

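Emit:
{"method": "play_rows", "body": {"increments": [[[0,0,0,0.1,0.3,0,1],[0,0,0,0.25,0.7,0,1],[0,0,0,0.3,1,0,1]]]}}

```text
clock: 5.18
position: [474.6, -153.0, 110.3]
tcp_rot: [-3.097, -0.513, 0.004]
wrist_force: [-0.1, 0.1, -1.1]
opening: 28.7
```

Emit:
{"method": "play_rows", "body": {"increments": [[[0,0,0,0.1,0.35,0,1],[0,0,0,0.18,0.65,-0.2,1],[0,0,0,0.18,0.79,-0.45,1],[0,0,0,0.18,0.79,-0.6,1],[0,0,0,0.18,0.79,-0.6,1]]]}}

```text
clock: 5.8
position: [491.6, -75.8, 50.2]
tcp_rot: [-3.098, -0.512, 0.006]
wrist_force: [-0.1, -0.1, -0.6]
opening: 28.7
```

```bash

python3 snap.py 3 wrist scene; python3 - <<'E'
import cv2,numpy as np
from cell import env
s=env.state();print(s["position"],s["wrist_force"])
cv2.imwrite("pics/c3.png",np.hstack([cv2.imread("pics/wrist3.png")[:,160:420],cv2.resize(cv2.imread("pics/scene3.png")[150:290,180:340],(480,420))]))
E
```

```text
[493.5662485  -76.67282176  52.3844533 ] [-0.09293084 -0.82078497 -1.07908501]
```

View pics/c3.png

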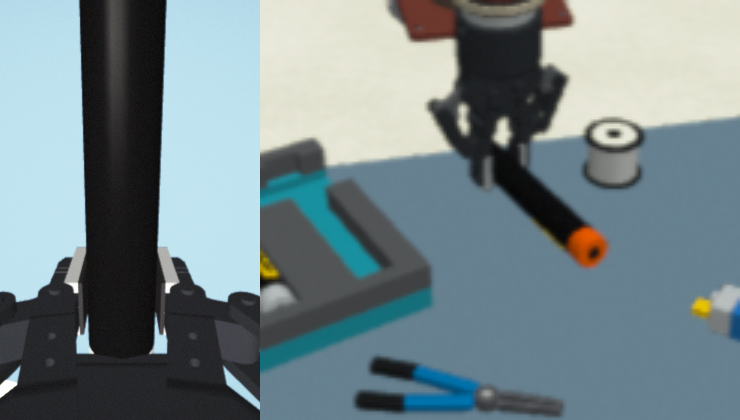

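Emit:
{"method": "play_rows", "body": {"increments": [[[0,0,0,0,0,-0.15,1],[0,0,0,0,0,-0.35,1],[0,0,0,0,0,-0.45,1],[0,0,0,0,0,-0.48,1],[0,0,0,0,0,-0.48,1]]]}}

```text
clock: 6.52
position: [493.7, -76.1, 4.5]
tcp_rot: [3.099, 0.513, 0.0]
wrist_force: [-0.5, 0.1, -0.0]
opening: 29.0
```

```bash

python3 snap.py 4 scene; python3 - <<'E'
import cv2,numpy as np
from cell import env
for i in range(1):
    s=env.state();print(s["position"],s["wrist_force"])
cv2.imwrite("pics/c4.png",cv2.resize(cv2.imread("pics/scene4.png")[190:270,240:345],None,fx=7,fy=7,interpolation=cv2.INTER_CUBIC))
E
```

```text
[493.95579341 -76.08053742   4.74740789] [-0.60000912 -0.57650316 -1.66386236]
```

View pics/c4.png

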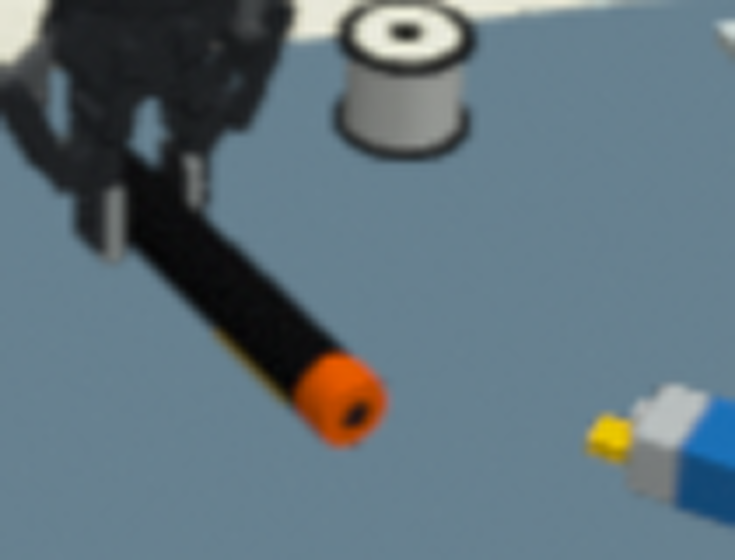

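Emit:
{"method": "play_rows", "body": {"increments": [[[0,0,0,0,0,0,0.62],[0,0,0,0,0,0,0.5],[0,0,0,0,0,0,0.5],[0,0,0,0,0,0,0.5]]]}}

```text
clock: 7.08
position: [493.6, -75.9, 4.4]
tcp_rot: [3.099, 0.513, 0.0]
wrist_force: [0.6, 0.0, -0.1]
opening: 42.7
```

```bash

python3 snap.py 5 scene wrist top; python3 - <<'E'
import cv2,numpy as np
from cell import env
for i in range(1):
    s=env.state();print(s["position"],s["wrist_force"],s["opening"])
a=cv2.resize(cv2.imread("pics/scene5.png")[190:270,240:340],(500,400),interpolation=cv2.INTER_CUBIC)
b=cv2.resize(cv2.imread("pics/top5.png")[150:250,265:340],(300,400),interpolation=cv2.INTER_CUBIC)
cv2.imwrite("pics/c5.png",np.hstack([a,b]))
E
```

```text
[493.48349217 -75.90758661   4.32385489] [ 0.46285834 -0.24484633  0.45915566] 42.67840962921107
```

View pics/c5.png

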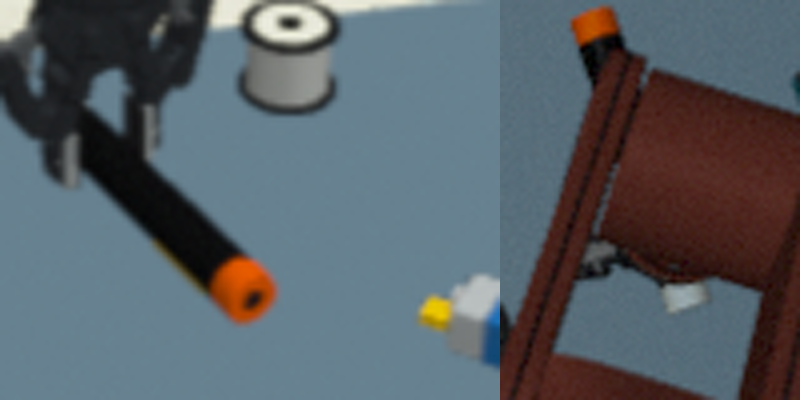

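View pics/wrist5.png

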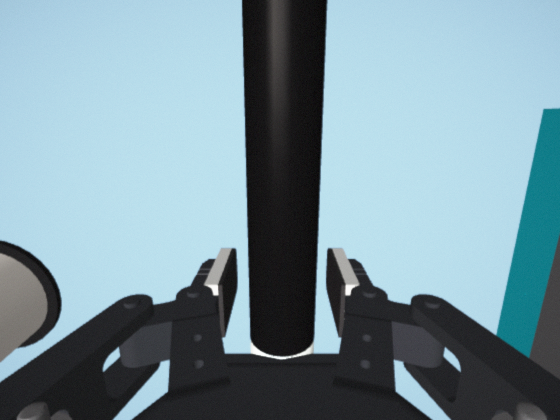

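Emit:
{"method": "play_rows", "body": {"increments": [[[0,0,0,0.16,0.053,0.02,0.5],[0,0,0,0.32,0.107,0.02,0.5],[0,0,0,0.475,0.158,0.02,0.5],[0,0,0,0.475,0.158,0.02,0.5]]]}}

```text
clock: 7.72
position: [541.8, -60.0, 6.5]
tcp_rot: [3.099, 0.514, 0.001]
wrist_force: [0.1, -0.6, 0.5]
opening: 42.8
```

```bash

python3 snap.py 6 wrist scene; python3 - <<'E'
import cv2,numpy as np
from cell import env
s=env.state();print(s["position"],s["wrist_force"],s["opening"])
E
```

```text
[540.31391976 -60.03431755   5.95307015] [-0.31125775 -0.06692733 -0.46146082] 42.61915874990063
```

View pics/wrist6.png

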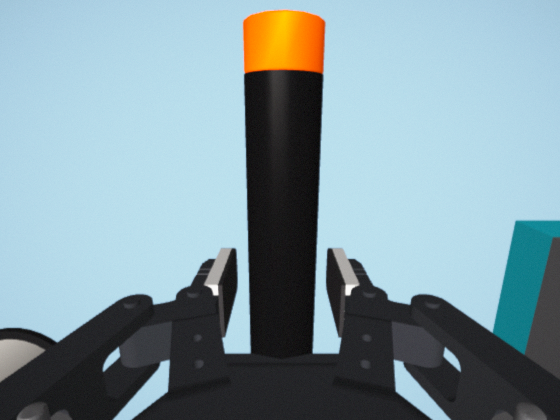

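Emit:
{"method": "play_rows", "body": {"increments": [[[0,0,0,-0.016,0.047,0,0.5],[0,0,0,-0.032,0.095,0,0.5],[0,0,0,-0.051,0.152,0,0.5],[0,0,0,-0.067,0.2,0,0.5],[0,0,0,-0.082,0.247,0,0.5]]]}}

```text
clock: 8.45
position: [532.6, -35.0, 6.3]
tcp_rot: [3.099, 0.513, 0.0]
wrist_force: [0.5, -1.2, 0.0]
opening: 42.7
```

```bash

python3 snap.py 7 wrist; python3 - <<'E'
import cv2,numpy as np
from cell import env
s=env.state();print(s["position"],s["wrist_force"],s["opening"])
E
```

```text
[532.41207002 -34.47675308   6.23047877] [-0.67882297  0.36711139  0.2023208 ] 42.5674049496753
```

View pics/wrist7.png

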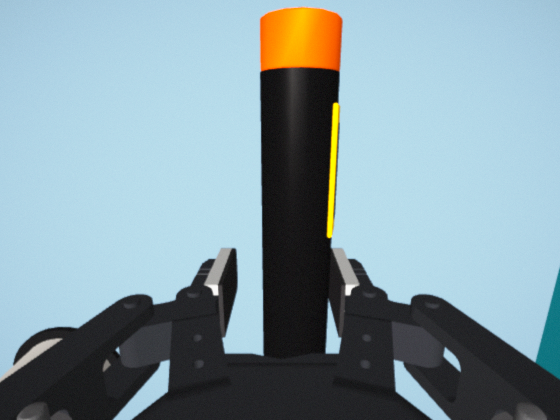

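Emit:
{"method": "play_rows", "body": {"increments": [[[0,0,0,-0.016,0.047,0,0.5],[0,0,0,-0.03,0.09,0,0.5],[0,0,0,-0.044,0.133,0,0.5],[0,0,0,-0.054,0.16,0,0.5],[0,0,0,-0.054,0.16,0,0.5]]]}}

```text
clock: 9.12
position: [527.3, -19.2, 6.3]
tcp_rot: [-3.099, -0.513, 0.0]
wrist_force: [-0.2, 0.6, -0.6]
opening: 42.6
```

```bash

python3 snap.py 8 wrist; python3 - <<'E'
import cv2,numpy as np
from cell import env
s=env.state();print(s["position"],s["wrist_force"],s["opening"])
E
```

```text
[527.34358504 -19.32790226   6.27987508] [-1.21438313 -0.66318717  0.23604112] 42.559657194646974
```

View pics/wrist8.png

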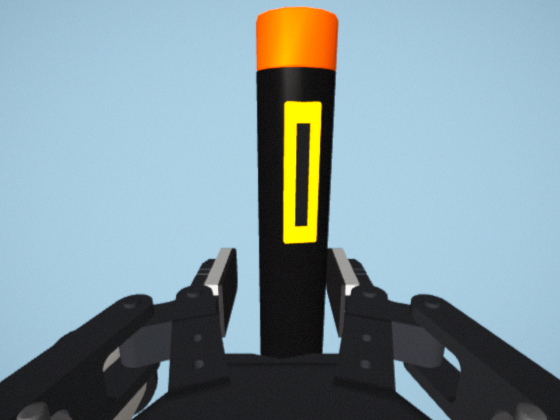

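Emit:
{"method": "play_rows", "body": {"increments": [[[0,0,0,-0.005,0.015,0,0.5],[0,0,0,-0.009,0.027,0,0.5],[0,0,0,-0.009,0.027,0,0.5]]]}}

```text
clock: 9.55
position: [526.4, -16.6, 6.3]
tcp_rot: [-3.099, -0.513, 0.0]
wrist_force: [-0.3, 1.0, -0.1]
opening: 42.8
```

```bash

python3 snap.py 9 wrist; python3 - <<'E'
import cv2
cv2.imwrite("pics/c9.png",cv2.resize(cv2.imread("pics/wrist9.png")[0:300,200:400],None,fx=2,fy=2))
E
```

```text
(no output)
```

View pics/c9.png

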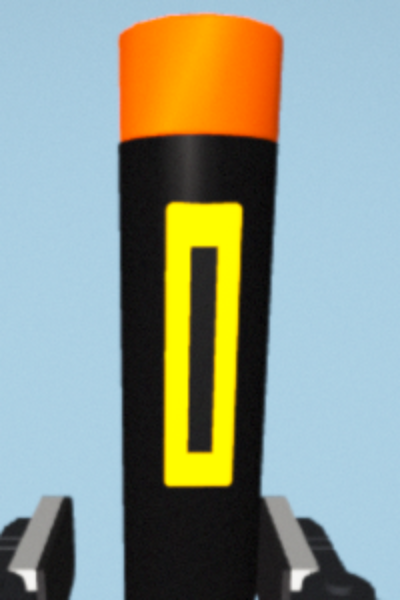

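Emit:
{"method": "play_rows", "body": {"increments": [[[0,0,0,0.012,-0.036,0,0.4],[0,0,0,0.02,-0.06,0,0.4],[0,0,0,0.02,-0.06,0,0.4],[0,0,0,0.02,-0.06,0,0.4],[0,0,0,0.02,-0.06,0,0.4]]]}}

```text
clock: 10.22
position: [528.4, -22.7, 6.3]
tcp_rot: [-3.099, -0.513, 0.0]
wrist_force: [0.6, 0.2, 0.5]
opening: 51.8
```

```bash

python3 snap.py 10 wrist; python3 - <<'E'
import cv2
cv2.imwrite("pics/c10.png",cv2.resize(cv2.imread("pics/wrist10.png")[0:380,160:400],None,fx=1.5,fy=1.5))
from cell import env
s=env.state();print(s["position"],s["wrist_force"],s["opening"])
E
```

```text
[528.43863471 -22.64890326   6.29268042] [ 0.15546159  0.44319744 -0.17368733] 51.00631796264756
```

View pics/c10.png

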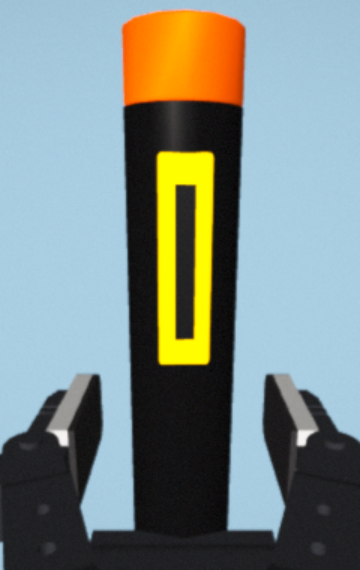

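```bash
python3 - <<'E'
from h import *
c=pickle.load(open("wrist10.pkl","rb"))
a=ray(c,(160+186/1.5,152/1.5),33);b=ray(c,(160+184.5/1.5,364/1.5),33)
d=(a-b)/np.linalg.norm(a-b);print(a,b,np.linalg.norm(a-b),np.degrees(np.arctan2(d[1],d[0])))
m=(a+b)/2-45*d;print("origin",m)
e=ray(c,(160+183/1.5,101/1.5),33);print(e) # orange band edge
t=np.array([528.4,-22.3]);print("tcp along",(t-m[:2])@d[:2],"perp",(t-m[:2])@[-d[1],d[0]])
E
```

```text
[5.99041897e+02 4.90826915e-01 3.30000000e+01] [549.60853345 -15.98527006  33.        ] 52.10680549893584 18.433185063392376
origin [531.63402865 -21.97615687  33.        ]
[609.05734986   4.618742    33.        ]
tcp along -3.17049918210261 perp 0.7153674904080995
```

Emit:
{"method": "play_rows", "body": {"increments": [[[0,0,0,0.002,-0.007,0,0.55],[0,0,0,0.002,-0.007,0,0.75],[0,0,0,0.002,-0.007,0,1],[0,0,0,0.002,-0.007,0,1]]], "force": 40}}

```text
clock: 10.78
position: [528.8, -23.4, 6.5]
tcp_rot: [3.099, 0.513, 0.0]
wrist_force: [-0.5, 0.9, 2.9]
opening: 28.8
```

Emit:
{"method": "play_rows", "body": {"increments": [[[0,0,0,0,0,0.1,1],[0,0,0,0,0,0.3,1],[0,0,0,0,0,0.6,1],[0,0,0,0,0,0.95,1],[0,0,0,0,0,0.95,1]]]}}

```text
clock: 11.4
position: [531.2, -23.8, 104.9]
tcp_rot: [3.097, 0.513, 0.01]
wrist_force: [-0.2, -1.0, -1.2]
opening: 28.5
```

```bash

python3 snap.py 11 wrist; python3 - <<'E'
import cv2
cv2.imwrite("pics/c11.png",cv2.resize(cv2.imread("pics/wrist11.png")[0:380,160:400],None,fx=1.5,fy=1.5))
from cell import env
s=env.state();print(s["position"],s["wrist_force"],s["opening"],s["q"])
E
```

```text
[529.72625173 -23.60219634 102.81579305] [-0.84664197  0.79327915 -1.06199497] 28.40650601102356 [-1.93298337e-01  1.25069460e-01  1.89011729e+00 -1.29170614e-05
  1.12319023e+00  1.04950444e+00]
```

View pics/c11.png

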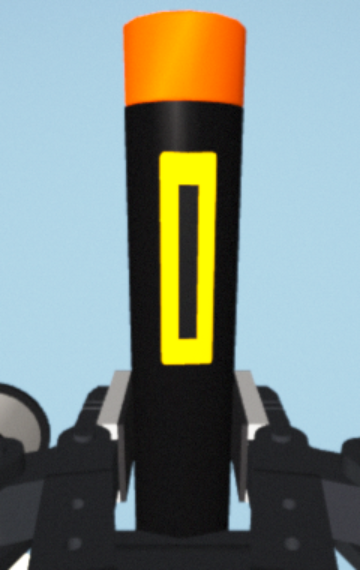

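Emit:
{"method": "play_rows", "body": {"increments": [[[0,0,0.11,0,0.12,0.1,1],[0,0,0.22,0,0.24,0.2,1],[0,0,0.33,0,0.36,0.3,1],[0,0,0.44,0,0.48,0.4,1],[0,0,0.55,0,0.6,0.5,1]]]}}

```text
clock: 12.08
position: [527.4, 37.1, 149.6]
tcp_rot: [-2.593, -1.769, 0.004]
wrist_force: [0.1, 0.4, -1.9]
opening: 28.7
```

Emit:
{"method": "play_rows", "body": {"increments": [[[0,0,0.11,-0.02,0.12,0.02,1],[0,0,0.22,-0.04,0.24,0.04,1],[0,0,0.33,-0.06,0.36,0.06,1],[0,0,0.44,-0.08,0.48,0.08,1],[0,0,0.55,-0.1,0.6,0.1,1]]]}}

```text
clock: 12.7
position: [517.3, 96.9, 159.3]
tcp_rot: [-1.614, -2.692, 0.003]
wrist_force: [0.3, 0.2, -1.8]
opening: 28.8
```

Emit:
{"method": "play_rows", "body": {"increments": [[[0,0,0.11,-0.02,0.06,0,1],[0,0,0.22,-0.04,0.12,0,1],[0,0,0.33,-0.06,0.18,0,1],[0,0,0.44,-0.08,0.24,0,1],[0,0,0.55,-0.1,0.3,0,1]]]}}

```text
clock: 13.32
position: [507.3, 126.7, 159.3]
tcp_rot: [-0.338, -3.12, 0.001]
wrist_force: [0.2, 0.4, -1.3]
opening: 28.4
```

Emit:
{"method": "play_rows", "body": {"increments": [[[0,0,0.11,-0.02,0,0,1],[0,0,0.2,-0.04,0,0,1],[0,0,0.274,-0.05,0,0,1],[0,0,0.274,-0.05,0,0,1]]]}}

```text
clock: 13.82
position: [502.5, 126.5, 159.6]
tcp_rot: [0.325, -3.122, -0.0]
wrist_force: [0.3, 0.0, -1.5]
opening: 28.6
```

```bash

python3 snap.py 12 wrist scene; python3 - <<'E'
from cell import env
s=env.state();print(s["position"],s["tcp_rot"],s["wrist_force"],s["opening"],s["q"])
E
```

```text
[503.01875114 126.51018141 160.21594962] [ 3.22977627e-01 -3.12306653e+00 -3.94534296e-05] [ 0.10398092  0.56373924 -0.65221992] 28.53880528706058 [ 9.42625527e-02  3.09995958e-02  1.87246391e+00  9.19728854e-06
  1.23999917e+00 -1.68263775e+00]
```

View pics/wrist12.png

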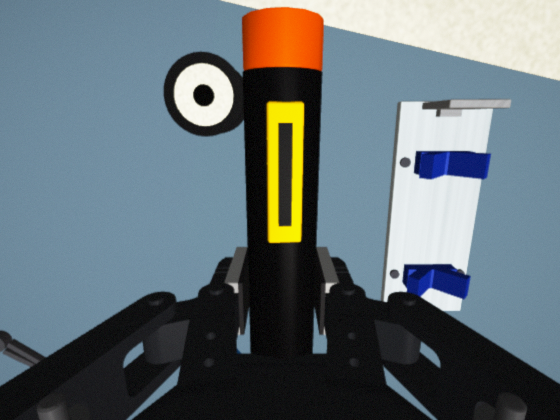

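View pics/scene12.png

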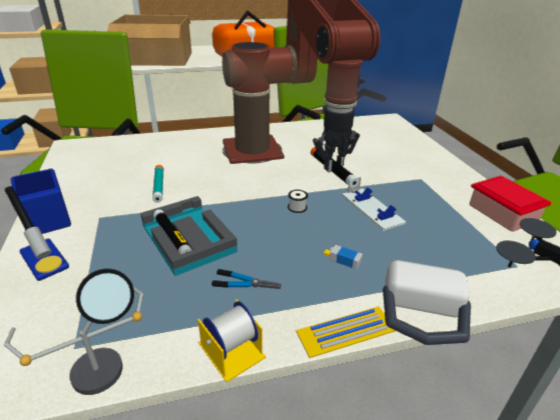

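```bash
python3 - <<'E'
import cv2
cv2.imwrite("pics/c12.png",cv2.resize(cv2.imread("pics/wrist12.png")[90:320,375:520],None,fx=2.6*1,fy=2.6,interpolation=cv2.INTER_CUBIC))
E
```

```text
(no output)
```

View pics/c12.png

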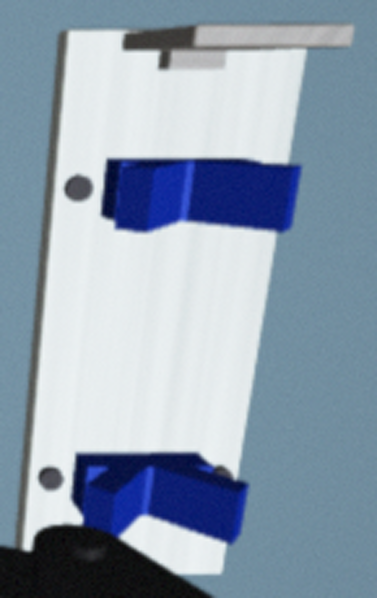

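```bash
python3 - <<'E'
from h import *
c=pickle.load(open("wrist12.pkl","rb"))
f=lambda u,v,z:ray(c,(375+(u+.5)/2.6-.5,90+(v+.5)/2.6-.5),z)
print("nadir",proj(c,c["T"][:3,3]-[0,0,300]))
print("cam",c["T"][:3,3])
L=[("plTL",67,31,13),("plTR~",305,50,13),("plBR",222,573,13),("Lbot",24,548,13),("V1a",193,162,23.8),("V1b",180,224,23.8),("V2a",151,467,23.8),("V2b",144,515,23.8),("stopL",190,48,61),("stopR",352,47,61),("b1 TL",120,161,45),("b1 BL",116,229,45),("b1 TR",301,166,45),("b1 BR",288,231,45),("b2 TR",248,486,45),("b2BR",237,544,45),("b2TL",85,465,45),("hole1",78,187,13),("hole2",50,478,13),("hole2b",223,474,13)]
P={n:f(u,v,z) for n,u,v,z in L}
for th in (11.8,12.3):
    t=np.radians(th);R=np.array([[np.cos(t),np.sin(t)],[-np.sin(t),np.cos(t)]])
    O=np.array([496,270])
    print(th)
    for n in P: print(n,P[n][:2].round(1),(R@(P[n][:2]-O)).round(1))
E
```

```text
nadir [281.33798139 117.23737222]
cam [435.82371135 112.60842874 302.89407222]
11.8
plTL [402.3 209.8] [-104.   -39.7]
plTR~ [391.9 288.8] [-98.1  39.7]
plBR [584.8 331.3] [99.5 41.8]
Lbot [590.1 251.5] [ 88.4 -37.3]
V1a [434.5 259.4] [-62.4   2.2]
V1b [455.  262.2] [-41.7   0.7]
V2a [542.7 282.2] [48.2  2.4]
V2b [561.9 286.1] [67.8  2.2]
stopL [405.2 228.3] [-97.4 -22.2]
stopR [395.7 272. ] [-97.7  22.5]
b1 TL [438.8 226.3] [-64.9 -31.1]
b1 BL [459.2 231.8] [-43.9 -29.8]
b1 TR [429. 281.] [-63.4  24.4]
b1 BR [448.8 284.6] [-43.3  23.9]
b2 TR [534.5 303.9] [44.7 25.3]
b2BR [556.4 308.2] [66.9 25. ]
b2TL [538.4 247.2] [ 36.9 -31. ]
hole1 [450.7 229.1] [-52.7 -30.8]
hole2 [559.1 252.5] [ 58.2 -30. ]
hole2b [544.  316.5] [56.5 35.7]
12.3
plTL [402.3 209.8] [-104.4  -38.8]
plTR~ [391.9 288.8] [-97.7  40.6]
plBR [584.8 331.3] [99.8 40.9]
Lbot [590.1 251.5] [ 88.  -38.1]
V1a [434.5 259.4] [-62.4   2.7]
V1b [455.  262.2] [-41.7   1.1]
V2a [542.7 282.2] [48.2  1.9]
V2b [561.9 286.1] [67.8  1.7]
stopL [405.2 228.3] [-97.6 -21.4]
stopR [395.7 272. ] [-97.5  23.3]
b1 TL [438.8 226.3] [-65.1 -30.5]
b1 BL [459.2 231.8] [-44.1 -29.5]
b1 TR [429. 281.] [-63.2  25. ]
b1 BR [448.8 284.6] [-43.   24.3]
b2 TR [534.5 303.9] [44.9 24.9]
b2BR [556.4 308.2] [67.2 24.4]
b2TL [538.4 247.2] [ 36.6 -31.3]
hole1 [450.7 229.1] [-53.  -30.3]
hole2 [559.1 252.5] [ 57.9 -30.5]
hole2b [544.  316.5] [56.8 35.2]
```

```bash
python3 - <<'E'
from h import *
import cv2
c=pickle.load(open("wrist12.pkl","rb"))
im=c["image"].astype(int);B,G,R=im[...,0],im[...,1],im[...,2]
m=((R>180)&(G>180)&(B<90))
ys,xs=np.nonzero(m);print("slot rows",ys.min(),ys.max())
for y in(110,172,235):print(y,xs[ys==y].min(),xs[ys==y].max())
for z in (186,):
  y0,y1=ys.min()-.5,ys.max()+.5
  a=ray(c,((xs[ys==110].min()+xs[ys==110].max())/2,y0),z);b=ray(c,((xs[ys==235].min()+xs[ys==235].max())/2,y1),z)
  d=(a-b)/np.linalg.norm(a-b);o=(a+b)/2-45*d
  print(np.linalg.norm(a-b),np.degrees(np.arctan2(d[1],d[0])),o,o-[502.8,126.5,0])
# tube edges
for y in (85,150,200): 
  r=im[y,200:360].sum(1); k=np.nonzero(r<120)[0]; print(y,200+k.min(),200+k.max())
o2=im[:70,230:340];mm=(o2[...,2]>150)&(o2[...,1]<140)&(o2[...,0]<80);yy,xx=np.nonzero(mm);print("orange",yy.min(),yy.max())
E
```

```text
slot rows 102 241
110 268 303
172 269 301
235 269 300
51.73540591721755 -168.4018198440344 [499.82691406 127.18987764 186.        ] [ -2.97308594   0.68987764 186.        ]
85 200 320
150 245 318
200 247 316
orange 7 69
```

Emit:
{"method": "play_rows", "body": {"increments": [[[0,0,0.006,0,0.25,0,1],[0,0,0.006,0,0.6,0,1],[0,0,0.006,0.005,0.9,0,1],[0,0,0.006,0.01,1,0,1]]]}}

```text
clock: 14.42
position: [504.3, 227.9, 160.8]
tcp_rot: [0.342, -3.122, 0.0]
wrist_force: [-0.4, -0.4, -0.7]
opening: 29.1
```

Emit:
{"method": "play_rows", "body": {"increments": [[[0,0,0,0,0.25,-0.1,1],[0,0,0,0,0.4,-0.35,1],[0,0,0,0,0.44,-0.65,1],[0,0,0,0,0.44,-0.8,1],[0,0,0,0,0.44,-0.8,1]]]}}

```text
clock: 15.05
position: [503.7, 269.6, 79.9]
tcp_rot: [0.34, -3.12, 0.002]
wrist_force: [-0.4, 0.9, -1.5]
opening: 28.7
```

```bash

python3 snap.py 13 wrist scene; python3 - <<'E'
from cell import env
import cv2
s=env.state();print(s["position"],s["tcp_rot"],s["wrist_force"],s["opening"])
cv2.imwrite("pics/c13.png",cv2.resize(cv2.imread("pics/scene13.png")[120:240,310:430],None,fx=5,fy=5,interpolation=cv2.INTER_CUBIC))
E
```

```text
[505.44575127 270.33931058  82.1916052 ] [-3.40247528e-01  3.12198046e+00  2.53606458e-04] [ 0.37052078 -0.67450533 -0.96115141] 28.968626327876905
```

View pics/wrist13.png

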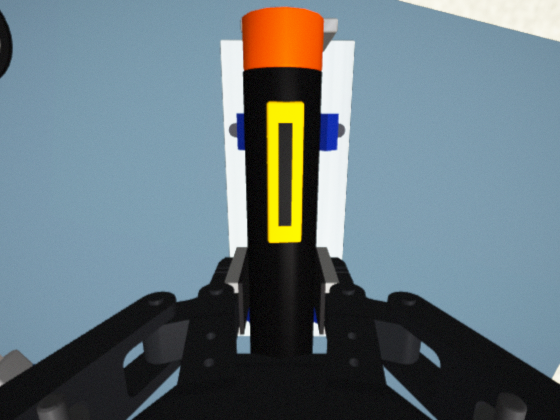

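View pics/c13.png

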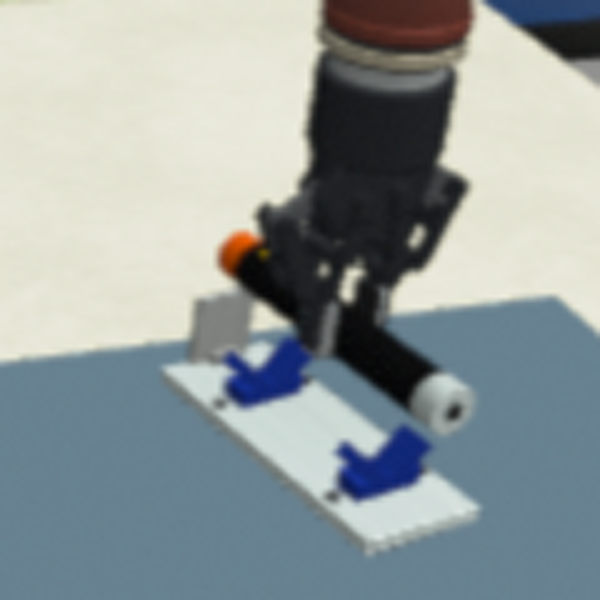

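```bash
python3 - <<'E'
from h import *
c=pickle.load(open("wrist13.pkl","rb"));im=c["image"].astype(int)
t=np.radians(12.2);R=np.array([[np.cos(t),np.sin(t)],[-np.sin(t),np.cos(t)]]);O=np.array([497,270.5])
rel=lambda u,v,z:(R@(ray(c,(u,v),z)[:2]-O)).round(1)
print("plate",[rel(*p,13) for p in [(221.5,41),(355,41),(228,230),(344.5,258)]])
print("blk",[rel(*p,45) for p in [(237.5,131),(338,131)]],"holes",rel(235,130,13),rel(341,131,13))
for y in (90,172,235):
    g=im[y].sum(1); 
    # tube axis via slot, tube edges
    Y=(im[y,:,2]>180)&(im[y,:,1]>180)&(im[y,:,0]<90); x=np.nonzero(Y)[0]
    k=[i for i in range(235,330) if g[i]<130]; print(y,x[[0,-1]] if len(x) else None,k[0],k[-1])
B,G,Rr=im[...,0],im[...,1],im[...,2];m=((Rr>180)&(G>180)&(B<90));ys,xs=np.nonzero(m)
z=80.5+11.7+15
print("slot ends",rel(285.5,ys.min()-.5,z),rel(284.5,ys.max()+.5,z))
print("stop top corner right",rel(338,19,61),rel(335,43,61))
# tube silhouettes at axis height approx
for y,l,r in ((90,244.5,322),(235,247.5,317)): print(rel((l+r)/2,y,z-10))
E
python3 - <<'E'
import cv2
cv2.imwrite("pics/c13b.png",cv2.resize(cv2.imread("pics/wrist13.png")[0:170,200:380],None,fx=4,fy=3.5,interpolation=cv2.INTER_CUBIC))
E
```

```text
plate [array([-105.2,  -38.1]), array([-105.4,   41. ]), array([ 13.5, -39.1]), array([34.2, 42.6])]
blk [array([-54.5, -26.1]), array([-54.7,  28.1])] holes [-53.8 -31.9] [-53.4  35.5]
90 None 244 320
172 [268 302] 246 317
235 [269 300] 248 315
slot ends [-66.9  -1. ] [-15.2  -1. ]
stop top corner right [-104.4   22.9] [-94.6  22. ]
[-71.4  -1.7]
[-14.5  -1.9]
```

View pics/c13b.png

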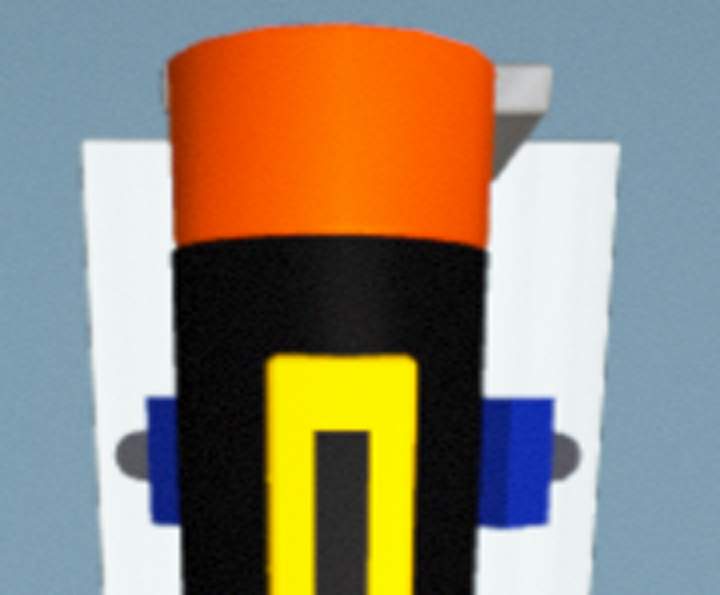

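Emit:
{"method": "play_rows", "body": {"increments": [[[0,0,0,-0.005,0.025,-0.08,1],[0,0,0,-0.005,0.025,-0.2,1],[0,0,0,-0.005,0.025,-0.32,1],[0,0,0,-0.005,0.025,-0.4,1],[0,0,0,-0.005,0.025,-0.44,1]]]}}

```text
clock: 15.78
position: [503.7, 272.9, 36.3]
tcp_rot: [0.342, -3.122, 0.001]
wrist_force: [0.8, 1.0, -1.1]
opening: 29.0
```

Emit:
{"method": "play_rows", "body": {"increments": [[[0,0,0,0,0,-0.01,1],[0,0,0,0,0,-0.02,1],[0,0,0,0,0,-0.02,1]]]}}

```text
clock: 16.15
position: [504.4, 273.2, 35.6]
tcp_rot: [-0.342, 3.122, 0.0]
wrist_force: [-0.4, 0.1, -1.4]
opening: 28.9
```

```bash

python3 snap.py 14 wrist scene; python3 - <<'E'
from cell import env
import cv2,numpy as np
s=env.state();print(s["position"],s["tcp_rot"],s["wrist_force"],s["opening"])
a=cv2.resize(cv2.imread("pics/scene14.png")[150:240,330:430],(500,450),interpolation=cv2.INTER_CUBIC)
b=cv2.resize(cv2.imread("pics/wrist14.png")[0:300,200:380],(270,450),interpolation=cv2.INTER_CUBIC)
cv2.imwrite("pics/c14.png",np.hstack([a,b]))
E
```

```text
[504.38114829 273.17674928  35.59470759] [-3.41779666e-01  3.12244166e+00  1.43341260e-04] [ 0.11432754 -0.51298722  0.05259961] 28.59080855791644
```

View pics/c14.png

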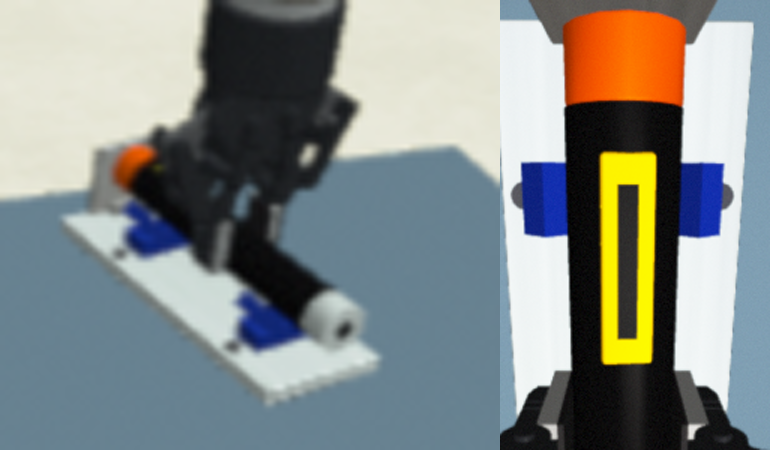

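Emit:
{"method": "play_rows", "body": {"increments": [[[0,0,0,0,0,-0.01,1],[0,0,0,0,0,-0.018,1],[0,0,0,0,0,-0.018,1]]]}}

```text
clock: 16.62
position: [504.3, 273.1, 33.7]
tcp_rot: [-0.342, 3.123, -0.0]
wrist_force: [0.4, -0.8, 2.5]
opening: 28.8
```

Emit:
{"method": "play_rows", "body": {"increments": [[[0,0,0,-0.01,-0.002,0,1],[0,0,0,-0.02,-0.004,0,1],[0,0,0,-0.025,-0.005,0,1],[0,0,0,-0.025,-0.005,0,1]]]}}

```text
clock: 17.12
position: [502.0, 272.5, 33.7]
tcp_rot: [-0.342, 3.122, -0.0]
wrist_force: [2.7, -1.6, 0.4]
opening: 28.5
```

Emit:
{"method": "play_rows", "body": {"increments": [[[0,0,0,-0.01,-0.002,0,1],[0,0,0,-0.01,-0.002,0,1]]]}}

```text
clock: 17.38
position: [500.9, 272.3, 33.7]
tcp_rot: [-0.342, 3.122, -0.0]
wrist_force: [2.3, -1.9, 1.4]
opening: 28.8
```

Emit:
{"method": "play_rows", "body": {"increments": [[[0,0,0,-0.01,-0.002,0,1],[0,0,0,-0.01,-0.002,0,1]]]}}

```text
clock: 17.62
position: [500.3, 272.2, 33.8]
tcp_rot: [-0.342, 3.122, 0.0]
wrist_force: [4.6, -1.9, -0.2]
opening: 28.6
```

```bash

python3 snap.py 15 wrist; python3 - <<'E'
from cell import env
import cv2,numpy as np
s=env.state();print(s["position"],s["wrist_force"],s["opening"])
cv2.imwrite("pics/c15.png",cv2.resize(cv2.imread("pics/wrist15.png")[0:260,190:390],None,fx=2.3,fy=2.3,interpolation=cv2.INTER_CUBIC))
E
```

```text
[500.23422378 272.2522632   33.74192596] [ 4.83909395 -2.06408514  0.65507108] 28.849881933111543
```

View pics/c15.png

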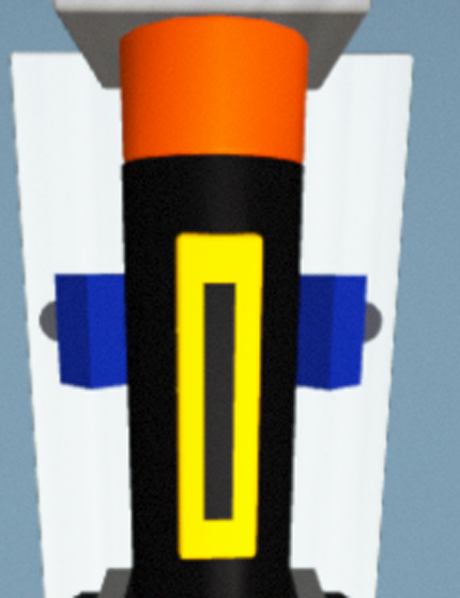

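Emit:
{"method": "play_rows", "body": {"increments": [[[0,0,0,-0.01,-0.002,0,1],[0,0,0,-0.01,-0.002,0,1]]]}}

```text
clock: 17.92
position: [500.2, 272.4, 34.1]
tcp_rot: [-0.342, 3.119, 0.001]
wrist_force: [8.2, -1.5, -1.6]
opening: 28.7
```

Emit:
{"method": "play_rows", "body": {"increments": [[[0,0,0,-0.01,-0.002,0,1],[0,0,0,-0.01,-0.002,0,1]]]}}

```text
clock: 18.18
position: [500.2, 272.5, 34.5]
tcp_rot: [-0.341, 3.117, 0.002]
wrist_force: [10.2, -0.3, -2.2]
opening: 28.9
```

Emit:
{"method": "play_rows", "body": {"increments": [[[0,0,0,0.018,0.004,0,1],[0,0,0,0.018,0.004,-0.004,1]]]}}

```text
clock: 18.42
position: [500.2, 272.5, 33.9]
tcp_rot: [-0.342, 3.122, 0.001]
wrist_force: [3.1, -1.9, 7.2]
opening: 29.0
```

Emit:
{"method": "play_rows", "body": {"increments": [[[0,0,0,0,0,0,0.65],[0,0,0,0,0,0,0.5],[0,0,0,0,0,0,0.45],[0,0,0,0,0,0,0.45]]]}}

```text
clock: 18.92
position: [498.6, 272.2, 32.5]
tcp_rot: [0.342, -3.121, 0.0]
wrist_force: [-0.5, -0.2, 0.3]
opening: 46.7
```

```bash

python3 snap.py 16 wrist scene; python3 - <<'E'
from cell import env
import cv2,numpy as np
s=env.state();print(s["position"],s["wrist_force"],s["opening"])
a=cv2.resize(cv2.imread("pics/scene16.png")[150:240,330:430],(500,450),interpolation=cv2.INTER_CUBIC)
b=cv2.resize(cv2.imread("pics/wrist16.png")[0:300,190:390],(300,450),interpolation=cv2.INTER_CUBIC)
cv2.imwrite("pics/c16.png",np.hstack([a,b]))
E
```

```text
[499.08056655 272.21012042  32.83539658] [ 0.47950115 -0.08244362 -0.13347237] 46.742041596197396
```

View pics/c16.png

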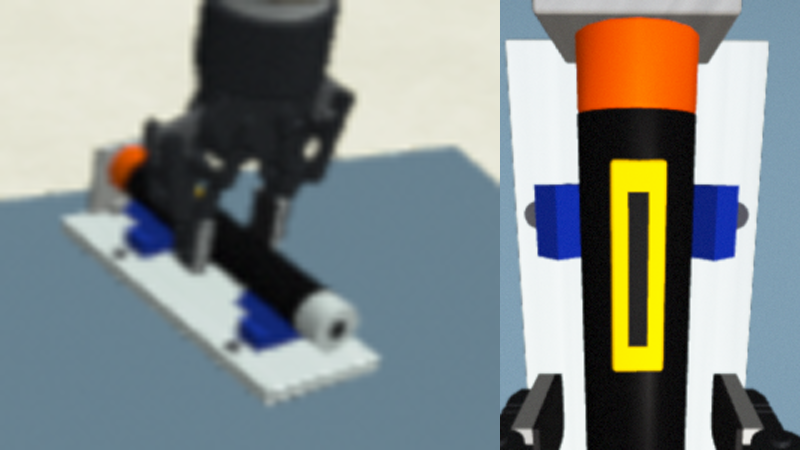

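Emit:
{"method": "play_rows", "body": {"increments": [[[0,0,0,0,0,0.1,0.4],[0,0,0,0,0,0.3,0.4],[0,0,0,0,0,0.6,0.4],[0,0,0,0,0,1,0.4]]]}}

```text
clock: 19.52
position: [499.2, 272.1, 135.0]
tcp_rot: [0.342, -3.123, 0.0]
wrist_force: [0.6, 0.2, -0.3]
opening: 51.3
```

Emit:
{"method": "play_rows", "body": {"increments": [[[0,0,0,0.2,0,0.3,0.4],[0,0,0,0.4,0,0.6,0.4],[0,0,0,0.6,0,0.6,0.4],[0,0,0,0.6,0,0.6,0.4]]]}}

```text
clock: 20.02
position: [560.8, 272.1, 195.2]
tcp_rot: [-0.34, 3.12, 0.001]
wrist_force: [0.2, -0.3, -0.6]
opening: 51.2
```

```bash

python3 snap.py 17 wrist scene top; python3 - <<'E'
from cell import env
import cv2,numpy as np
s=env.state();print(s["position"],s["wrist_force"],s["opening"])
a=cv2.resize(cv2.imread("pics/scene17.png")[150:240,330:430],(500,450),interpolation=cv2.INTER_CUBIC)
b=cv2.resize(cv2.imread("pics/wrist17.png")[0:300,190:390],(300,450),interpolation=cv2.INTER_CUBIC)
cv2.imwrite("pics/c17.png",np.hstack([a,b]))
E
```

```text
[558.56222112 272.16095588 193.08827409] [ 0.61936152  0.18799039 -0.25818282] 51.03096497908489
```

View pics/c17.png

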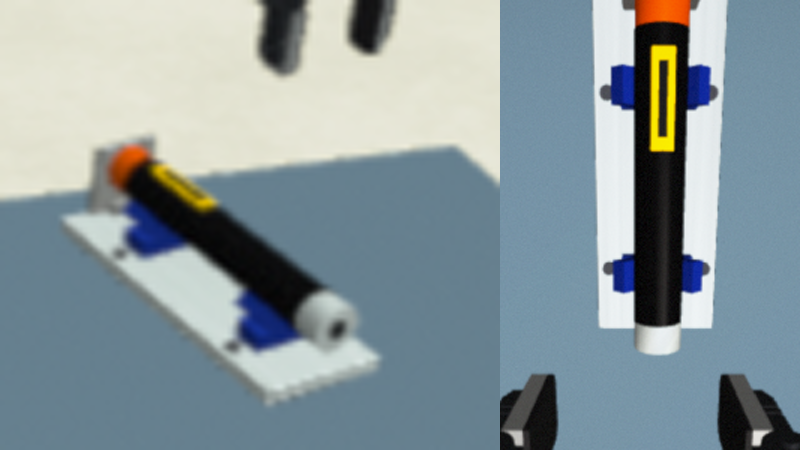

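View pics/top17.png

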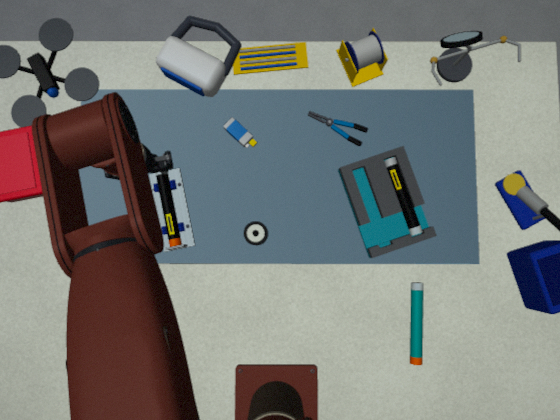

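```bash
python3 - <<'E'
from h import *
c=pickle.load(open("wrist17.pkl","rb"));im=c["image"].astype(int)
t=np.radians(12.2);R=np.array([[np.cos(t),np.sin(t)],[-np.sin(t),np.cos(t)]]);O=np.array([497,270.5])
rel=lambda u,v,z:(R@(ray(c,(u,v),z)[:2]-O)).round(1)
P=lambda x,y:(190+x/1.5,y/1.5)
B,G,Rr=im[...,0],im[...,1],im[...,2];m=((Rr>170)&(G>170)&(B<90));ys,xs=np.nonzero(m)
print("slot",rel(xs.mean(),ys.min()-.5,60),rel(xs.mean(),ys.max()+.5,60))
for y in (40,80):print(y,xs[ys==y].min(),xs[ys==y].max(),[i for i in range(270,345) if im[y,i].sum()<150][::60])
print("blk1 top edge",rel(*P(620,65),45),rel(*P(703,65),45),"bot",rel(*P(703,108),45),"blk2",rel(*P(690,255),45),rel(*P(690,292),45))
print("plate end",rel(*P(600,327),13),rel(*P(712,327),13),"root",rel(*P(658,350),50),rel(*P(658,325),60))
E
```

```text
slot [-69.4 -44.5] [256.9 -55. ]
40 291 306 [280]
80 291 305 [280]
blk1 top edge [-64.2 254. ] [-64.4 299.7] bot [-42.4 306.8] blk2 [ 41. 326.] [ 64.2 333.4]
plate end [ 97.5 315.6] [ 97.3 394.7] root [100.9 319.2] [ 81.1 302.9]
```

```bash
python3 -c "
from cell import env
print(env.finish_job())"
```

```text
the job is handed in; nothing more can be done
None
```

The boom is seated in both V-blocks with its orange end against the stop and its yellow slot on top. I handed the job in at about 20 s of the 72 s allowed; no verdict was reported.

I lifted the boom from the foam at the finger trough and set it on the mat. There I rolled it about 38 mm sideways with one finger until the slot was within about 1° of up by the wrist camera. I then let it go for about half a second. After that I gripped it at mid-length, turned it about 174°, lowered it into the cradle, pushed it against the stop and released it.

**Last checks**
- **Stop contact:** the arm stopped advancing and the push force rose to about 10 N. The last wrist picture puts the orange end about 1 mm from the stop face, within the measuring error.
- **Seat:** the pictures show the boom centred in both V-blocks, with the slot centred on top to within a few degrees.
- **Let go:** the gripper was open and well clear above the boom when I handed in.
- **Other items:** by eye, the spare boom, battery, reel and pliers look unmoved in the final top picture. I did not measure their positions again.

**Disagreements**
- **Cradle position:** my first estimates from the top and wrist pictures differed by about 3 mm, so I corrected it sideways by about 2.5 mm from a close wrist view before lowering.
- **Final picture:** its sideways numbers were unusable because of a mistake in my crop offset. The sideways fit is therefore judged by eye from the pictures.

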